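# Open the transport case and pack the lens cassette

### The arm

A 6-joint arm with a two-finger parallel gripper is mounted at the origin on the work surface. World frame = base frame: x ahead of the robot, y to its left, z up, the work surface at z = 0. Lengths are in m, angles in rad, forces in N, time in s.
With the tool pointing down it reaches from about 0.375 to 0.925 m from the base axis. Payload 5.7 kg.
Tool frame: the origin (TCP) lies on the mounting face of the last link; the fingertips stand 182 mm ahead of it and the grasp point (between the pads) lies 163 mm ahead of it; z points along the fingers, y is the line along which they close (so a half turn about z gives the same grasp; the last joint's range is limited). The gripper opens to 88 mm and grips with 3 to 60 N. Pads are 20 mm wide; open, the fingers measure 115 mm over their backs; the gripper's body (75 mm by 178 mm) begins 61 mm behind the grasp point.
Start: joints at [1.108, 0.359, 1.51, -0, 1.272, -0.115], TCP at [0.204, 0.564, 0.405] pointing down, gripper open.
Joint ranges: [-2.97, 2.97], [-1.01, 2.36], [0.21, 2.38], [-0.96, 4.11], [0.2, 2.71], [-2.98, 2.98]. Speed limits (rad/s): [2.39, 2.39, 3.14, 3.14, 3.14, 3.14].

### API

Orientations are given as a rotation vector (axis times angle).
In Python, from workcell import env gives the robot as it stands.
- The arm moves only by the tool arm_command, never from a script. Its argument "commands" is a list of rows, each a list of 7 numbers: the gripper command: -1 is shut, 1 is fully open, values between are in proportion, then the shift along the tool's x, y, z as a fraction of full scale, then the turn, a rotation vector about the tool's x, y, z as a fraction of full scale. In form: [[fingers, x, y, z, ax, ay, az], ...]. A call has exactly 8 rows; each row shifts and turns the commanded pose from where the row before left it, along the tool's axes as they then stand; what a row does not reach is not made up. Full scale, the value 1, is 0.04 m for a shift and 0.1 rad for a turn. A row lasts 1/10 s, in which the tool goes at most 50 mm and 8.59 degrees, less where a joint would pass 70% of its speed; a pose out of reach is approached as far as the arm can. A call with a number of a shift or a turn outside -1 to 1 is refused whole. A call with a gripper value outside its range is refused whole. The fingers move at their own pace and stop on an object; "squeeze" is the grip in N (left out, the last holds). Time passes only in rows, so rows that do not move let the fingers close, or fill a call up. It gives the time, the measured TCP pose, the force, the opening and the grip force at its end, in the units of the state.
- env.read_state(): the state, without advancing time (a new reading comes with each control period).
- env.camera(name): name is "scene" or "top" or "wrist"; returns a dict with "image" (400x640x3 uint8, red, green, blue), "depth" (400x640 float32, m along the optical axis (not along the pixel's ray), 0 where there is no reading), "fx", "fy", "cx", "cy" (pixels), "rvec" (rotation vector, rad) and "tvec" (3), from world to camera coordinates, as OpenCV has them. Camera axes: x right, y down, z forward; pixel columns grow to the right and rows downward; lengths in m; the calibration is good to about 2 mm. A picture is of the moment at which its call begins.
- env.hand_in(): hands the job in; it is judged then, once.
The state is a dict: "t": time; "joint_positions": joint angles; "joint_vel": joint speeds; "joint_torque": joint torques, N m; "ee_pos": TCP position; "tcp_rot": TCP orientation; "ft_force": force on the tool from outside, world axes, zero at the start; "ft_torque": the same for the moment, N m; "gripper_width": opening from 0.0 (shut) to 1.0 (fully open); "grasp_force": force on a finger pad.
Only numpy, scipy, OpenCV 4.12 (cv2) and the standard library are available. Lean on these libraries where they do the work, as an engineer would, in place of code of your own. Each camera call takes 0.05 s, during which the arm holds its last target. There are 200 camera calls.

### The job

First open the hinged lid of the transport case (it has a green knob) all the way over until it rests on its stop, and let go of it. Then lift the lens cassette out of the loader and stand it upright on the black rubber pad to change your grip, because it comes out held by its broad faces but only fits in the case held by its ends; take it again by its ends and stand it fully down in the bay between the two white ribs, leaving the lid open. Never drop the cassette, and leave the other things on the deck where they are.

Things in the scene. Friction and masses are not known exactly. Their poses are not given: they have to be found in the camera images.
- lid (a joint): white lid of the grey transport case; 0 = closed, 1.8 rad = leaning back on its stop, just past upright. It swings up about the hinge at the case's far rim. It weighs about 0.2 to 0.45 kg and is not held by anything: let go before upright (1.57) it falls shut, past upright it falls gently onto the stop
- lid_knob (a point): centre of the green round knob, 26 mm diameter, flat faces 24 mm apart along y; on a 10 mm stem, 34 mm out from the lid's front edge, 75 mm above the deck when closed. Pinched from above on its flat faces, it pivots between the fingers as the lid swings. Axes turn with the lid: at lid = 0, x is level and points from the knob to the hinge, z is up
- lid_hinge (a point): middle of the lid's hinge line, on the line through the knob, 174 mm from the knob centre, 75 mm above the deck; its y axis is the hinge line. Rotating from closed, the knob goes from the side of the hinge near the robot, over the top, to the far side. Axes turn with the lid, as those of lid_knob
- case: fixed grey box 140 (x) by 200 (y) by 70 mm high, 5 mm walls, origin under its centre; x points from its front (robot side) to its hinge, y along the hinge line, z up; yaw within 0.25 rad. The bay lies 20 mm from its middle towards -y; a low black block with brass discs fills its +y end
- bay (a point): centre of the bay's floor in the case, 5 mm above the deck, axes as the case. The cassette stands here with its length along y. Two white ribs (top 65 mm above the deck) face its broad sides, 36 mm apart in x, 34 mm long in y; two lips 5 mm high, 66 mm apart in y, stop its ends. Beyond each end 30 mm or more is free for a finger, above the lips
- cassette_mid (a point): centre of the blue lens cassette with a silver band and white top: a block 56 (x) by 28 (y) by 60 mm high (z up), about 0.15 kg, its two ends and two broad sides alike. Its centre is 30 mm above its underside. At the start it stands in the loader, centre 38 mm above the deck
- loader: fixed steel plate 130 (x) by 100 (y) by 8 mm in the other place, origin under its centre; two white cheeks as tall as the cassette (top 68 mm above the deck) stand 4 mm beyond the cassette's ends (at x = +-37 mm, 18 mm wide in y), so it can be held only by its broad faces (fingers closing along y) there; two lips 4 mm high run along its broad sides at y = +-20 mm
- pad_top (a point): centre of the top of the fixed black rubber pad, 80 by 80 mm, 4 mm thick, x and y along its edges, near the robot between the case and the loader
- carrier_a: black round carrier disc with silver face and blue hub, 80 mm across, 36 mm high, between the case and the loader (loose, leave alone; origin at its underside or on its axis)
- carrier_b: larger black carrier disc, 110 mm across, 36 mm high, at the back (loose, leave alone; origin at its underside or on its axis)
- bottle: white plastic bottle with blue cap, 52 mm across, 130 mm high, at the back (loose, leave alone; origin at its underside or on its axis)
- jar: amber jar with black lid, 60 mm across, 70 mm high, at the back (loose, leave alone; origin at its underside or on its axis)
- driver: screwdriver lying on the left side of the deck (loose, leave alone; origin at its underside or on its axis)
- cup: steel cup, 70 mm across, 70 mm high, on the right side of the deck (loose, leave alone; origin at its underside or on its axis)
- collar: steel collar, 70 mm across, 18 mm high, on the right side of the deck (loose, leave alone; origin at its underside or on its axis)
Things that resemble listed ones, but are neither listed nor needed, are in the scene too. Of the things shaped like the part that bears pad_top, the black one is meant.

How it is judged:
On the way, in this order (a step that is already met when the one before it is completed fails the run):
1. the lid rests open on its stop, let go (value of joint lid above 1.7 rad and contact force between case and the fingers below 0.1 N), for 0.2 s.
2. the cassette stands upright on the pad, let go (x of cassette_mid in the frame of pad_top between -0.04 and 0.04 m and y of cassette_mid in the frame of pad_top between -0.04 and 0.04 m and z of cassette_mid in the frame of pad_top between 0.026 and 0.034 m and angle between cassette_mid's own z axis and vertical below 0.1 rad and contact force between cassette and the fingers below 0.1 N and linear speed of cassette below 0.02 m/s and angular speed of cassette below 0.1 rad/s), for 0.2 s.
3. the cassette stands in the bay (x of cassette_mid in the frame of bay between -0.007 and 0.007 m and y of cassette_mid in the frame of bay between -0.008 and 0.008 m and z of cassette_mid in the frame of bay between 0.026 and 0.034 m and angle between cassette_mid's own z axis and vertical below 0.1 rad and angle between the x axis of cassette_mid and the y axis of bay, either way round below 0.2 rad), for 0.2 s.
At the end, for the whole second after the job is handed in: The lid is open beyond 1.7 rad (stop at 1.8); the cassette stands upright (within 0.1 rad) on the bay's floor (within 4 mm), within 7 mm across and 8 mm along of the bay's centre, its length along the bay (within 0.2 rad), at rest (all of step 3 and value of joint lid above 1.7 rad and linear speed of cassette below 0.02 m/s and angular speed of cassette below 0.1 rad/s); the robot touches nothing.
It fails at once if the cassette falls freely (faster than 0.5 m/s with no finger on it) (contact force between cassette and the fingers below 0.1 N and linear speed of cassette above 0.5 m/s).
It fails at once if another thing on the deck is moved more than 30 mm (distance of any of carrier_a, carrier_b, bottle, jar, driver, cup, collar from where it was at the start of the episode above 0.03 m).
It also fails if it takes over 72 s, if anything falls off the work surface, if the arm or the gripper's body presses on something with over 40 N, if the wrist force passes 120 N, or if a joint passes its speed limit or range.

## Working session

There is one attempt and no reset: what is moved stays moved. The work goes in short steps, Python scripts to look and compute and a tool call to move; the robot and the scene stay as the last step left them, time stands still between calls to the robot, and variables do not carry over. Pictures are saved under pics/ and viewed, at most 10 in all, crops included, and the job is handed in when it is done.

Besides the shell and the picture viewer there is one more tool, called after "Call:" as a command line: name --pt "numbers of a row" for each row, then --argument value for the rest. arm_command: Moves the arm, as the interface text tells. Its arguments: {"type":"object","properties":{"commands":{"type":"array","items":{"type":"array","items":{"type":"number"}}},"squeeze":{"type":"number"}},"required":["commands"]}

```bash
mkdir -p pics; cat > h.py <<'E'
import numpy as np, cv2
from workcell import env
def cam(n,save=None):
    c=env.camera(n); c['R']=cv2.Rodrigues(np.array(c['rvec'],float))[0]; c['t']=np.array(c['tvec'],float).ravel()
    if save: cv2.imwrite(save,c['image'][:,:,::-1]); np.savez(save[:-4]+'.npz',**c)
    return c
def load(f): return dict(np.load(f))
def pt(c,u,v,z=None):
    r=np.array([(u-c['cx'])/c['fx'],(v-c['cy'])/c['fy'],1.])
    if z is None:
        d=np.median([x for x in c['depth'][int(v)-1:int(v)+2,int(u)-1:int(u)+2].ravel() if x>0] or [0])
        return c['R'].T@(r*d-c['t'])
    o=-c['R'].T@c['t']; w=c['R'].T@r
    return o+w*(z-o[2])/w[2]
def cloud(c):
    v,u=np.mgrid[:400,:640]; d=c['depth']
    P=np.stack([(u-c['cx'])/c['fx']*d,(v-c['cy'])/c['fy']*d,d],-1)
    P=(P-c['t'])@c['R']; P[d<=0]=np.nan
    return P
E
python3 - <<'E'
from h import *
c=cam('top','pics/top.png');s=cam('scene','pics/scene.png')
np.set_printoptions(precision=3,suppress=True)
for k in(c,s): print(-k['R'].T@k['t'],k['fx'])
st=env.read_state();print(st)
E
```

```text
[0.472 0.009 1.176] 410.0101152244395
[1.319 0.763 0.847] 440.9991483161624
{'t': 0.1, 'joint_positions': array([ 1.108,  0.359,  1.511, -0.   ,  1.272, -0.115]), 'joint_vel': array([ 0.002, -0.002, -0.004, -0.   , -0.   , -0.002]), 'joint_torque': array([ -0.   , -51.636, -27.141,   0.067,   0.028,  -0.   ]), 'ee_pos': array([0.204, 0.564, 0.404]), 'tcp_rot': array([-0.543, -3.094,  0.003]), 'ft_force': array([0.976, 0.208, 0.647]), 'ft_torque': array([ 0.066, -0.028,  0.003]), 'grasp_force': 0.0, 'gripper_width': 1.000389836296561}
```

View pics/top.png

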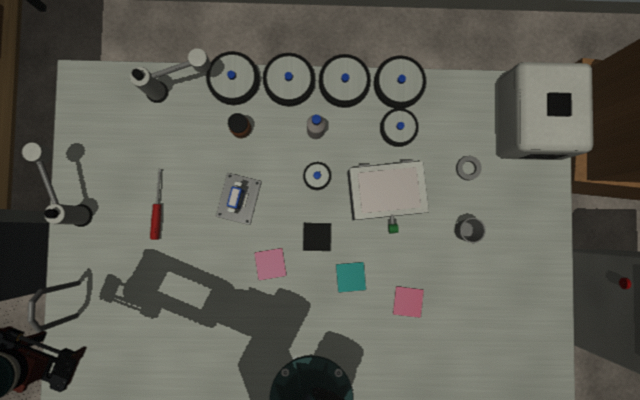

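View pics/scene.png

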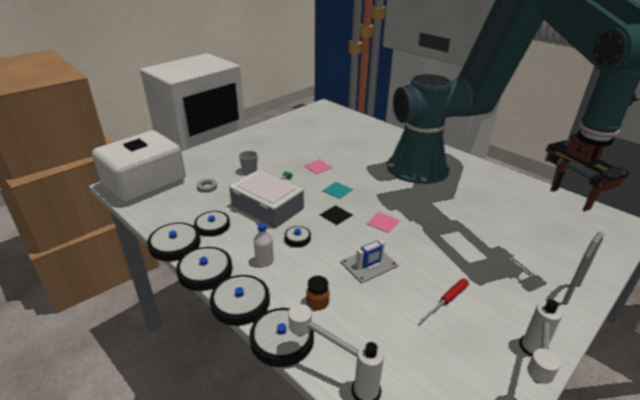

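The top view has the case at about (389,190) with its green knob at (393,226). The loader and cassette are at (238,197) and the black pad at (317,237). I'll enlarge it to read the edges.

```bash
python3 - <<'E'
from h import *
c=load('pics/top.npz');im=c['image'][:,:,::-1]
a=cv2.resize(im[155:245,340:440],None,fx=5,fy=5,interpolation=cv2.INTER_CUBIC)
b=cv2.resize(im[165:255,210:270],None,fx=5,fy=5,interpolation=cv2.INTER_CUBIC)
cv2.imwrite('pics/crop.png',np.hstack([a,b]))
E
```

```text
(no output)
```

View pics/crop.png

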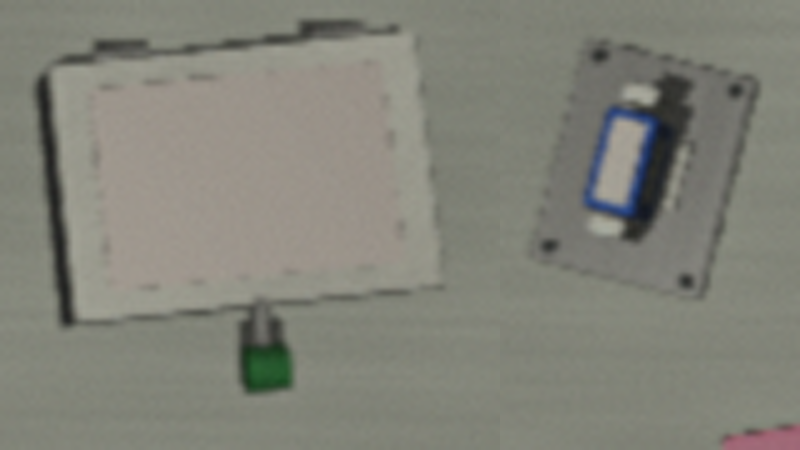

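```bash
python3 - <<'E'
from h import *
np.set_printoptions(precision=4,suppress=True)
c=load('pics/top.npz');P=cloud(c)
f=lambda x,y,x0,u0,v0,z:pt(c,u0+(x-x0+.5)/5-.5,v0+(y+.5)/5-.5,z)
def rect(pts,x0,u0,v0,z,n):
    q=np.array([f(x,y,x0,u0,v0,z) for x,y in pts]);print(n,q[:,:2].tolist() and q[:,:2].mean(0),'edges',[np.linalg.norm(q[i]-q[i-1]) for i in range(4)])
    e=(q[0]-q[3]+q[1]-q[2]); print('  yaw of up edge',np.arctan2(e[1],e[0])); e=(q[0]-q[1]+q[3]-q[2]); print('  perp',np.arctan2(-e[0],e[1]))
rect([(50,65),(408,33),(440,288),(70,322)],0,340,155,.08,'lid')
rect([(588,40),(758,78),(703,297),(530,262)],500,210,165,.008,'loader')
rect([(612,107),(658,115),(632,217),(585,208)],500,210,165,.068,'cass')
print('knob',f(268,368,0,340,155,.085))
print('pad',pt(c,317,236.7,.004))
im=c['image'].astype(int)
g=(im[:,:,1]>im[:,:,0]+25)&(im[:,:,1]>im[:,:,2]+15);g[:,:340]=0;g[250:]=0;g[:,440:]=0
v,u=np.nonzero(g);print(len(u),u.min(),u.max(),v.min(),v.max());print(np.nanmedian(P[g],0),np.nanmax(P[g][:,2]))
k=(im.sum(2)<110);k[:215]=0;k[255:]=0;k[:,:295]=0;k[:,335:]=0
(r)=cv2.minAreaRect(np.argwhere(k)[:,::-1].astype(np.float32));print(r,[pt(c,*x,.004)[:2] for x in cv2.boxPoints(r)],pt(c,*r[0],.004))
print('depth heights: lid',np.nanmedian(P[180:200,375:400,2]),'cass',pt(c,237.5,196),'deck',np.nanmedian(P[270:300,440:500,2]))
# objects around
for n,(u,v) in dict(carA=(317,175),cup=(470,228),collar=(468,168)).items(): print(n,pt(c,u,v,.036))
E
```

```text
lid [ 0.5813 -0.1993] edges [np.float64(0.13892853563520297), np.float64(0.19523165453709815), np.float64(0.13911073335139643), np.float64(0.20052699302357707)]
  yaw of up edge 0.10781167987229337
  perp 0.10781504625364638
loader [0.5568 0.2138] edges [np.float64(0.13046413245080554), np.float64(0.0992175483889915), np.float64(0.12853658778272606), np.float64(0.0998694735360535)]
  yaw of up edge -0.22382223105712867
  perp -0.19367124604885036
cass [0.5561 0.2158] edges [np.float64(0.05640557492876303), np.float64(0.02516653456784367), np.float64(0.056819697444091516), np.float64(0.025721969879392508)]
  yaw of up edge -0.22770593674283438
  perp -0.16458305557061972
knob [ 0.4785 -0.2127  0.085 ]
pad [ 0.4514 -0.0111  0.004 ]
66 389 397 225 232
[ 0.4789 -0.2116  0.0867] 0.09203794536504056
((316.5, 236.0), (26.0, 25.0), 90.0) [array([0.4898, 0.0267]), array([ 0.491 , -0.0448]), array([ 0.4169, -0.0458]), array([0.4159, 0.0254])] [ 0.4534 -0.0096  0.004 ]
depth heights: lid 0.08174591137348829 cass [0.5588 0.2061 0.069 ] deck 0.000774661899476685
carA [ 0.624  -0.0078  0.036 ]
cup [ 0.4827 -0.4386  0.036 ]
collar [ 0.6517 -0.4336  0.036 ]
```

Call:
arm_command --pt "1 -0.8 0 0 0 0 -0.91" --pt "1 -0.8 0 0 0 0 -0.91" --pt "1 -0.8 0 0 0 0 -0.91" --pt "1 -0.8 0 0 0 0 -0.91" --pt "1 -0.8 0 0 0 0 -0.91" --pt "1 -0.4 -0.9 0 0 0 0" --pt "1 -0.3 -0.9 0 0 0 0" --pt "1 0 -1 0 0 0 0"

```text
t: 0.9
ee_pos: [0.4024, 0.4286, 0.404]
tcp_rot: [-0.168, 3.137, -0.0]
ft_force: [0.1, -0.8, -0.5]
gripper_width: 1.0
grasp_force: 0.0
```

Call:
arm_command --pt "1 0 -1 0 0 0 0" --pt "1 0 -1 0 0 0 0" --pt "1 0 -1 0 0 0 0" --pt "1 0 -1 0 0 0 0" --pt "1 0 -1 0 0 0 0" --pt "1 0 -1 0 0 0 0" --pt "1 0 -1 0 0 0 0" --pt "1 0 -1 0 0 0 0"

```text
t: 1.7
ee_pos: [0.4347, 0.1098, 0.4045]
tcp_rot: [0.169, -3.137, 0.0]
ft_force: [-0.0, -0.7, -0.6]
gripper_width: 1.002
grasp_force: 0.0
```

Call:
arm_command --pt "1 0 -1 0 0 0 0" --pt "1 0 -1 0 0 0 0" --pt "1 0 -1 0 0 0 0" --pt "1 0 -1 0 0 0 0" --pt "1 0 -1 0 0 0 0" --pt "1 0 -1 0 0 0 0" --pt "1 0 0 0 0 0 0" --pt "1 0 0 0 0 0 0"

```text
t: 2.5
ee_pos: [0.4605, -0.1278, 0.4043]
tcp_rot: [0.165, -3.136, -0.001]
ft_force: [-1.1, -0.1, -0.2]
gripper_width: 1.001
grasp_force: 0.0
```

```bash
cat >> h.py <<'E'
np.set_printoptions(precision=4,suppress=True)
def plan(x,y,z,yaw):
    """grasp point target; tool y yaw -> turn about tool z, then shift in tool axes (units)"""
    s=env.read_state();R=cv2.Rodrigues(np.array(s['tcp_rot'],float))[0]
    g=s['ee_pos']+.163*R[:,2]
    cur=np.arctan2(R[1,1],R[0,1]);d=np.array([x,y,z])-g
    T=np.array([[np.sin(-yaw),np.cos(yaw),0],[np.cos(yaw),np.sin(yaw),0],[0,0,-1]]) # rows x,y,z
    T[0]=np.cross(T[1],T[2])
    print('t',s['t'],'grasp',g,'yaw',cur,'tilt',np.degrees(np.arccos(-R[2,2])),'F',s['ft_force'],'w',s['gripper_width'],s['grasp_force'],'q6',s['joint_positions'][5])
    print('turn units',-(yaw-cur)/.1,'shift units after turn',T@d/.04)
E
python3 - <<'E'
from h import *
plan(.478,-.211,.15,1.679)
c=cam('wrist','pics/w1.png')
E
```

```text
t 2.5 grasp [ 0.4603 -0.1277  0.2413] yaw 1.6756126883787408 tilt 0.0739022227068866 F [-1.096  -0.0989 -0.2275] w 1.0012018980256037 0.0 q6 -2.091290560334314
turn units -0.0338731162125927 shift units after turn [-0.2143 -2.1183  2.2815]
```

View pics/w1.png

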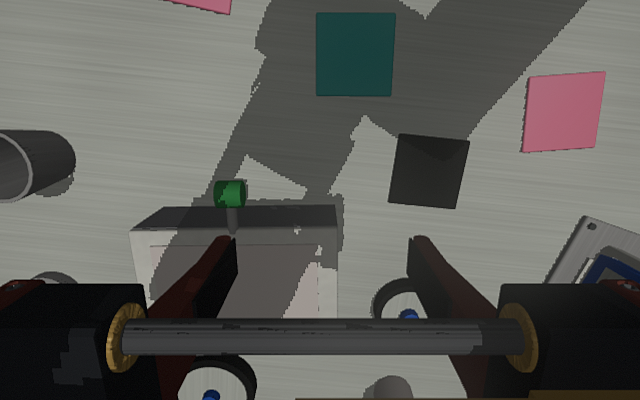

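The wrist view shows the knob at (230,193), the black pad with corners near (399,134), (469,142), (456,208) and (388,202), and the lid's front edge. I'll cross-check the knob and pad against the top camera.

```bash
python3 - <<'E'
from h import *
c=load('pics/w1.npz');P=cloud(c);im=c['image'].astype(int)
g=(im[:,:,1]>im[:,:,0]+25)&(im[:,:,1]>im[:,:,2]+25);g[:150]=0;g[230:]=0
v,u=np.nonzero(g);print(len(u),u.min(),u.max(),v.min(),v.max());Q=P[g];Q=Q[~np.isnan(Q[:,0])];print('knob pts',np.percentile(Q,[2,50,98],axis=0))
top=Q[Q[:,2]>.082];print('top',top.mean(0),len(top))
y=[pt(c,*p,.004) for p in [(399,134),(469,142),(456,208),(388,202)]];print('pad',np.mean(y,0),[np.linalg.norm(y[i]-y[i-1]) for i in range(4)],np.arctan2(*(y[0]-y[1])[1::-1]))
E
```

```text
487 214 241 181 207
knob pts [[ 0.4618 -0.2225  0.0778]
 [ 0.4719 -0.2086  0.0861]
 [ 0.4836 -0.2003  0.0883]]
top [ 0.4732 -0.2096  0.086 ] 431
pad [ 0.4483 -0.0084  0.004 ] [np.float64(0.07765032145674608), np.float64(0.0777940219635591), np.float64(0.07613408743097702), np.float64(0.07950619581283351)] -1.577415986261249
```

Call:
arm_command --pt "1 0 -0.7 0.5 0 0 0" --pt "1 0 -0.7 0.5 0 0 0" --pt "1 -0.2 -0.7 0.5 0 0 0" --pt "1 0 0 0.5 0 0 0" --pt "1 0 0 0.3 0 0 0" --pt "1 0 0 0 0 0 0" --pt "1 0 0 0 0 0 0" --pt "1 0 0 0 0 0 0"

```text
t: 3.35
ee_pos: [0.478, -0.2093, 0.3137]
tcp_rot: [-0.17, 3.136, -0.001]
ft_force: [0.4, 0.1, 0.6]
gripper_width: 1.001
grasp_force: 0.0
```

```bash
python3 - <<'E'
from h import *
plan(.478,-.211,.076,1.679)
E
```

```text
t 3.35 grasp [ 0.4782 -0.2094  0.1507] yaw 1.6791346090049357 tilt 0.08250954097935066 F [0.4251 0.0835 0.5567] w 1.0008739487215736 0.0 q6 -2.224268238413997
turn units 0.0013460900493567074 shift units after turn [ 0.0092 -0.0388  1.8669]
```

Call:
arm_command --pt "1 0.05 -0.02 0.6 0 0 0" --pt "1 0 0 0.6 0 0 0" --pt "1 0 0 0.66 0 0 0" --pt "1 0 0 0 0 0 0" --pt "-1 0 0 0 0 0 0" --pt "-1 0 0 0 0 0 0" --pt "-1 0 0 0 0 0 0" --pt "-1 0 0 0 0 0 0" --squeeze 20

```text
t: 4.15
ee_pos: [0.4762, -0.2112, 0.2394]
tcp_rot: [-0.168, 3.135, -0.002]
ft_force: [-0.7, 0.9, 0.3]
gripper_width: 0.676
grasp_force: 0.0
```

```bash
python3 - <<'E'
from h import *
plan(.478,-.211,.076,1.679)
E
```

```text
t 4.15 grasp [ 0.4764 -0.2114  0.0764] yaw 1.6780110386047855 tilt 0.11610823005604917 F [-0.6733  0.9271  0.3136] w 0.6760579523205733 0.0 q6 -2.228003192830028
turn units -0.009889613952145382 shift units after turn [-0.0399  0.0049  0.0092]
```

Call:
arm_command --pt "-1 0 0 0 0 0 0" --pt "-1 0 0 0 0 0 0" --pt "-1 0 0 0 0 0 0" --pt "-1 0 0 0 0 0 0" --pt "-1 0 0 0 0 0 0" --pt "-1 0 0 0 0 0 0" --pt "-1 0 0 0 0 0 0" --pt "-1 0 0 0 0 0 0"

```text
t: 4.95
ee_pos: [0.4758, -0.2115, 0.2383]
tcp_rot: [-0.169, 3.137, -0.002]
ft_force: [-0.9, -5.6, -0.9]
gripper_width: 0.276
grasp_force: 20.0
```

```bash
python3 - <<'E'
from h import *
plan(.478,-.211,.076,1.679)
r=.174/.04
a=np.linspace(0,1.77,25)
p=np.c_[r*(np.cos(a)-1),-r*np.sin(a)]
print(np.diff(p,axis=0))
E
```

```text
t 4.95 grasp [ 0.4759 -0.2117  0.0753] yaw 1.6784759818987844 tilt 0.07393493262900207 F [-0.9136 -5.5674 -0.8527] w 0.2761042095457673 19.9779412150383 q6 -2.2281084631218513
turn units -0.005240181012156064 shift units after turn [-0.055   0.0125 -0.0171]
[[-0.0118 -0.3205]
 [-0.0354 -0.3188]
 [-0.0588 -0.3153]
 [-0.0819 -0.3101]
 [-0.1045 -0.3032]
 [-0.1266 -0.2947]
 [-0.1479 -0.2846]
 [-0.1685 -0.2729]
 [-0.1882 -0.2598]
 [-0.2068 -0.2452]
 [-0.2243 -0.2293]
 [-0.2406 -0.2121]
 [-0.2555 -0.1938]
 [-0.2691 -0.1745]
 [-0.2813 -0.1542]
 [-0.2919 -0.133 ]
 [-0.3009 -0.1112]
 [-0.3082 -0.0887]
 [-0.3139 -0.0657]
 [-0.3179 -0.0424]
 [-0.3202 -0.0189]
 [-0.3207  0.0048]
 [-0.3195  0.0284]
 [-0.3165  0.0518]]
```

Call:
arm_command --pt "-1 -0.01 0 -0.32 0 0 0" --pt "-1 -0.04 0 -0.32 0 0 0" --pt "-1 -0.06 0 -0.315 0 0 0" --pt "-1 -0.08 0 -0.31 0 0 0" --pt "-1 -0.105 0 -0.3 0 0 0" --pt "-1 -0.125 0 -0.295 0 0 0" --pt "-1 -0.15 0 -0.285 0 0 0" --pt "-1 -0.17 0 -0.275 0 0 0"

```text
t: 5.75
ee_pos: [0.506, -0.208, 0.3355]
tcp_rot: [-0.168, 3.135, -0.002]
ft_force: [3.8, -2.3, -4.7]
gripper_width: 0.273
grasp_force: 20.0
```

```bash
python3 - <<'E'
from h import *
r=.174;a=8*1.77/24
d=r*(1-np.cos(a));plan(.4759+d*.994,-.2115+d*.108,.0755+r*np.sin(a),1.679)
E
```

```text
t 5.75 grasp [ 0.5063 -0.2082  0.1725] yaw 1.6781491638334218 tilt 0.11334649130402769 F [ 3.7588 -2.3252 -4.6653] w 0.27303765914743433 19.996666610240936 q6 -2.1945171890776045
turn units -0.008508361665782171 shift units after turn [ 0.0296 -0.0009  0.0049]
```

Tracking the arc with low forces, so I'll continue.

Call:
arm_command --pt "-1 -0.19 0 -0.26 0 0 0" --pt "-1 -0.205 0 -0.245 0 0 0" --pt "-1 -0.225 0 -0.23 0 0 0" --pt "-1 -0.24 0 -0.21 0 0 0" --pt "-1 -0.255 0 -0.195 0 0 0" --pt "-1 -0.27 0 -0.175 0 0 0" --pt "-1 -0.28 0 -0.155 0 0 0" --pt "-1 -0.29 0 -0.135 0 0 0"

```text
t: 6.55
ee_pos: [0.5834, -0.1991, 0.3994]
tcp_rot: [0.168, -3.135, -0.001]
ft_force: [1.8, -4.0, -5.9]
gripper_width: 0.276
grasp_force: 20.0
```

Call:
arm_command --pt "-1 -0.3 0 -0.11 0 0 0" --pt "-1 -0.31 0 -0.09 0 0 0" --pt "-1 -0.315 0 -0.065 0 0 0" --pt "-1 -0.32 0 -0.04 0 0 0" --pt "-1 -0.32 0 -0.02 0 0 0" --pt "-1 -0.32 0 0.005 0 0 0" --pt "-1 -0.32 0 0.03 0 0 0" --pt "-1 -0.315 0 0.05 0 0 0"

```text
t: 7.35
ee_pos: [0.6843, -0.1875, 0.4092]
tcp_rot: [-0.169, 3.137, 0.003]
ft_force: [-1.4, 4.2, 2.4]
gripper_width: 0.274
grasp_force: 20.0
```

```bash
python3 - <<'E'
from h import *
r=.174;a=1.77
d=r*(1-np.cos(a));plan(.4759+d*.994,-.2115+d*.108,.0755+r*np.sin(a),1.679)
E
```

```text
t 7.35 grasp [ 0.6843 -0.1872  0.2462] yaw 1.6784108973940117 tilt 0.10402589370739097 F [-1.414   4.1625  2.3736] w 0.273581080606019 19.998383224010468 q6 -2.043970813037869
turn units -0.005891026059883231 shift units after turn [ 0.0355 -0.0407  0.0024]
```

Call:
arm_command --pt "0.4 0 0 0 0 0 0" --pt "0.4 0 0 0 0 0 0" --pt "0.4 0 0 0 0 0 0" --pt "0.4 0 0 0 0 0 0" --pt "0.4 0 0 0 0 0 0" --pt "1 0 0 -0.5 0 0 0" --pt "1 0 0 -0.8 0 0 0" --pt "1 0 0 -0.8 0 0 0"

```text
t: 8.15
ee_pos: [0.6827, -0.1888, 0.4933]
tcp_rot: [0.168, -3.136, -0.001]
ft_force: [1.6, 0.0, 0.1]
gripper_width: 0.933
grasp_force: 0.0
```

```bash
python3 - <<'E'
from h import *
plan(.52,.215,.26,1.37)
cam('scene','pics/s2.png')
E
```

```text
t 8.15 grasp [ 0.6825 -0.1887  0.3303] yaw 1.677584999459912 tilt 0.08123607383069727 F [1.5761 0.0089 0.0976] w 0.9327521926845013 0.0 q6 -2.0447149768926898
turn units 3.075849994599118 shift units after turn [5.9945 9.0796 1.7587]
```

View pics/s2.png

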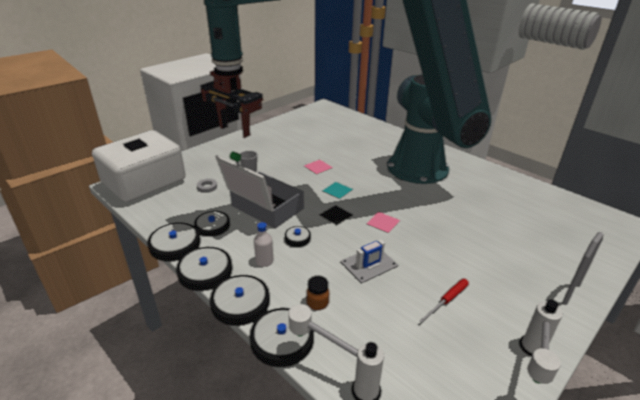

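The lid stands open on its stop in the scene view, with the knob at (236,157). Next I'll move above the loader.

Call:
arm_command --pt "1 0 0 -0.3 0 0 0.77" --pt "1 0 0 0 0 0 0.77" --pt "1 0 0 0 0 0 0.77" --pt "1 0 0 0 0 0 0.77" --pt "1 0.75 0.9 0 0 0 0" --pt "1 0.75 0.9 0 0 0 0" --pt "1 0.75 0.9 0 0 0 0" --pt "1 0.75 0.9 0 0 0 0"

```text
t: 9.0
ee_pos: [0.593, -0.0225, 0.5049]
tcp_rot: [0.316, 3.125, -0.0]
ft_force: [0.5, 0.5, 0.8]
gripper_width: 1.0
grasp_force: 0.0
```

Call:
arm_command --pt "1 0.75 0.9 0.2 0 0 0" --pt "1 0.75 0.9 0.4 0 0 0" --pt "1 0.75 0.9 0.4 0 0 0" --pt "1 0 0.9 0.4 0 0 0" --pt "1 0 0.9 0.4 0 0 0" --pt "1 0 1 0.5 0 0 0" --pt "1 0 0 0 0 0 0" --pt "1 0 0 0 0 0 0"

```text
t: 9.8
ee_pos: [0.5497, 0.2103, 0.4123]
tcp_rot: [-0.312, -3.125, 0.002]
ft_force: [0.1, -0.8, -0.3]
gripper_width: 1.005
grasp_force: 0.0
```

```bash
python3 - <<'E'
from h import *
plan(.556,.215,.15,1.37)
cam('wrist','pics/w2.png')
E
```

```text
t 9.8 grasp [0.5495 0.2102 0.2493] yaw 1.3717836861294086 tilt 0.08729732520251234 F [ 0.0809 -0.8498 -0.2513] w 1.0049800420753956 0.0 q6 -1.1232865874966642
turn units 0.017836861294084905 shift units after turn [-0.1353  0.1508  2.4826]
```

View pics/w2.png

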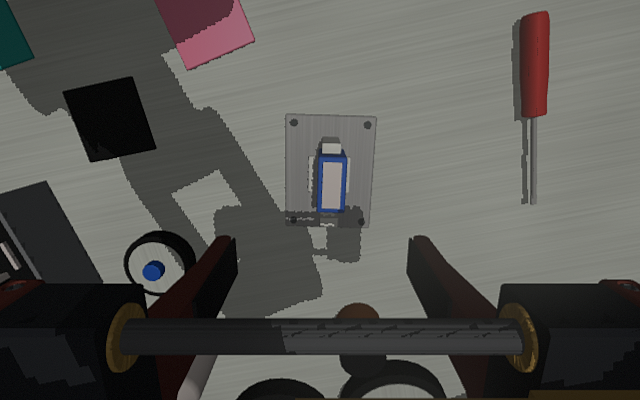

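The wrist view shows the cassette top with corners near (319,156), (347,155), (345,214) and (318,213), between its cheeks. The plate corners are near (286,114) and (377,116), and the black pad is at (63,92), (132,77), (156,150) and (90,162).

```bash
python3 - <<'E'
from h import *
c=load('pics/w2.npz');im=c['image'].astype(int);P=cloud(c)
def rep(n,px,z):
    q=np.array([pt(c,*p,z) for p in px]);e=q[0]-q[3]+q[1]-q[2]
    print(n,q.mean(0)[:2],[round(np.linalg.norm(q[i]-q[i-1]),4) for i in range(4)],'yaw',np.arctan2(e[1],e[0]))
b=(P[:,:,2]>.063)&(P[:,:,2]<.075);b[:145]=0;b[235:]=0;b[:,:305]=0;b[:,365:]=0
# blue+white top: exclude cheeks by using top pixels rows with blue extents
m=(im[:,:,2]>im[:,:,0]+40)&b
r=cv2.minAreaRect(np.argwhere(m)[:,::-1].astype(np.float32));q=cv2.boxPoints(r);print(r)
q=q[np.argsort(-q[:,1])];print(q);w=np.array([pt(c,*p,.068) for p in q]);print(w,w.mean(0))
rep('cass',[(319,156),(347,155),(345,214),(318,213)],.068)
rep('plate',[(286,114),(377,116),(370,227),(285,225)],.008)
rep('pad',[(63,92),(132,77),(156,150),(90,162)],.004)
Q=P[160:208,324:340].reshape(-1,3);print(np.nanmedian(Q,0))
E
```

```text
((331.380126953125, 184.0960235595703), (28.417551040649414, 55.53582763671875), 1.9091525077819824)
[[344.6559 212.3219]
 [316.2542 211.3752]
 [346.5061 156.8169]
 [318.1043 155.8702]]
[[0.5823 0.2263 0.068 ]
 [0.5757 0.1989 0.068 ]
 [0.5283 0.2379 0.068 ]
 [0.5221 0.2118 0.068 ]] [0.5521 0.2187 0.068 ]
cass [0.5527 0.2194] [np.float64(0.0567), np.float64(0.0264), np.float64(0.0587), np.float64(0.0268)] yaw 2.926493343692009
plate [0.5531 0.218 ] [np.float64(0.1279), np.float64(0.0986), np.float64(0.1283), np.float64(0.1009)] yaw 2.9138042315635397
pad [ 0.4495 -0.007 ] [np.float64(0.0773), np.float64(0.0779), np.float64(0.0789), np.float64(0.078)] yaw 3.134091527978613
[0.5509 0.2191 0.0684]
```

Call:
arm_command --pt "1 -0.07 0.2 0.7 0 0 0.17" --pt "1 0 0 0.9 0 0 0" --pt "1 0 0 0.9 0 0 0" --pt "1 0 0 0.9 0 0 0" --pt "1 0 0 0.8 0 0 0" --pt "0.2 0 0 0.6 0 0 0" --pt "-1 0 0 0.3 0 0 0" --pt "-1 0 0 0 0 0 0" --squeeze 15

```text
t: 10.65
ee_pos: [0.5542, 0.216, 0.2082]
tcp_rot: [-0.343, -3.121, 0.002]
ft_force: [-0.1, -0.1, 1.0]
gripper_width: 0.768
grasp_force: 0.0
```

```bash
python3 - <<'E'
from h import *
plan(.554,.2175,.045,1.355)
cam('wrist','pics/w3.png')
E
```

```text
t 10.65 grasp [0.5539 0.2159 0.0452] yaw 1.3516296001337313 tilt 0.11521455950208814 F [-0.0942 -0.1094  1.0314] w 0.7675090342611861 0.0 q6 -1.0957417242166856
turn units -0.03370399866268636 shift units after turn [0.0055 0.0402 0.0049]
```

View pics/w3.png

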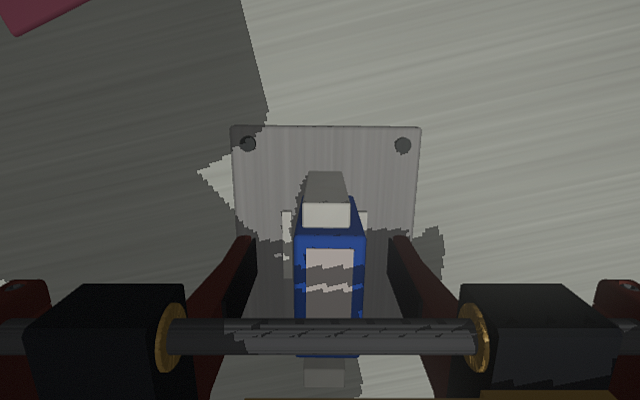

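The cassette lies squarely between the open fingers, about 2 mm to the right of their middle (centre near column 330 against 323). I'll nudge over and close.

Call:
arm_command --pt "-1 0 0.05 0 0 0 0" --pt "-1 0 0 0 0 0 0" --pt "-1 0 0 0 0 0 0" --pt "-1 0 0 0 0 0 0" --pt "-1 0 0 0 0 0 0" --pt "-1 0 0 0 0 0 0" --pt "-1 0 0 0 0 0 0" --pt "-1 0 0 0 0 0 0" --squeeze 15

```text
t: 11.5
ee_pos: [0.555, 0.2193, 0.2094]
tcp_rot: [0.341, 3.122, 0.0]
ft_force: [-1.2, -0.5, 5.5]
gripper_width: 0.321
grasp_force: 15.0
```

```bash
python3 - <<'E'
from h import *
plan(.554,.2175,.125,1.355)
E
```

```text
t 11.5 grasp [0.5551 0.2193 0.0464] yaw 1.3531259785647325 tilt 0.04012969622525885 F [-1.2197 -0.4853  5.5007] w 0.32104120867031477 14.976508766412735 q6 -1.0924844129245779
turn units -0.018740214352674922 shift units after turn [ 0.0165 -0.0492 -1.964 ]
```

Call:
arm_command --pt "-1 0 0 -0.1 0 0 0" --pt "-1 0 0 -0.3 0 0 0" --pt "-1 0 0 -0.6 0 0 0" --pt "-1 0 0 -0.6 0 0 0" --pt "-1 0 0 -0.6 0 0 0.6" --pt "-1 0 0 -0.3 0 0 0.8" --pt "-1 0 0 0 0 0 0.8" --pt "-1 0 0 0 0 0 0.8" --squeeze 25

```text
t: 12.3
ee_pos: [0.5548, 0.2192, 0.3103]
tcp_rot: [0.809, 3.034, 0.001]
ft_force: [0.3, -0.6, -1.8]
gripper_width: 0.317
grasp_force: 25.0
```

Call:
arm_command --pt "-1 0 0 0 0 0 0.95" --pt "-1 0 0 0 0 0 0.95" --pt "-1 0 0 0 0 0 0.95" --pt "-1 0 0 0 0 0 0.95" --pt "-1 0 0 0 0 0 0.95" --pt "-1 0 0 0 0 0 0.95" --pt "-1 0 0 0 0 0 0.95" --pt "-1 0 0 0 0 0 0.95"

```text
t: 13.1
ee_pos: [0.5546, 0.2191, 0.3095]
tcp_rot: [1.878, 2.518, -0.0]
ft_force: [0.2, -0.3, -1.7]
gripper_width: 0.317
grasp_force: 25.0
```

```bash
python3 - <<'E'
from h import *
plan(.450,-.0085,.09,.108)
E
```

```text
t 13.1 grasp [0.5546 0.2191 0.1465] yaw 0.28910663855817664 tilt 0.004911227505213633 F [ 0.2402 -0.2912 -1.6896] w 0.31727755682318665 24.970496892929077 q6 -0.028530015873534667
turn units 1.8110663855817666 shift units after turn [-5.3757 -3.2133  1.4115]
```

Call:
arm_command --pt "-1 0 0 0 0 0 0.9" --pt "-1 0 0 0 0 0 0.91" --pt "-1 -0.9 -0.54 0 0 0 0" --pt "-1 -0.9 -0.54 0 0 0 0" --pt "-1 -0.9 -0.54 0 0 0 0" --pt "-1 -0.9 -0.54 0.2 0 0 0" --pt "-1 -0.9 -0.53 0.2 0 0 0" --pt "-1 -0.87 -0.52 0.2 0 0 0"

```text
t: 13.9
ee_pos: [0.4503, -0.0099, 0.2854]
tcp_rot: [2.092, 2.342, 0.001]
ft_force: [1.5, -0.1, -0.3]
gripper_width: 0.313
grasp_force: 25.0
```

Call:
arm_command --pt "-1 0 0 0.4 0 0 0" --pt "-1 0 0 0.4 0 0 0" --pt "-1 0 0 0.4 0 0 0" --pt "-1 0 0 0.3 0 0 0" --pt "-1 0 0 0.2 0 0 0" --pt "-1 0 0 0.1 0 0 0" --pt "-1 0 0 0 0 0 0" --pt "-1 0 0 0 0 0 0"

```text
t: 14.7
ee_pos: [0.4514, -0.0086, 0.2133]
tcp_rot: [2.093, 2.342, 0.0]
ft_force: [0.7, -0.0, -0.7]
gripper_width: 0.314
grasp_force: 25.0
```

```bash
python3 - <<'E'
from h import *
plan(.450,-.0085,.042,.108)
c=cam('wrist','pics/w4.png')
E
```

```text
t 14.7 grasp [ 0.4515 -0.0086  0.0503] yaw 0.11211920712441369 tilt 0.035915411522645976 F [ 0.7416 -0.024  -0.715 ] w 0.3140789294175921 24.972951114177704 q6 -0.2842301810506077
turn units 0.041192071244136874 shift units after turn [ 0.0075 -0.0373  0.2069]
```

View pics/w4.png

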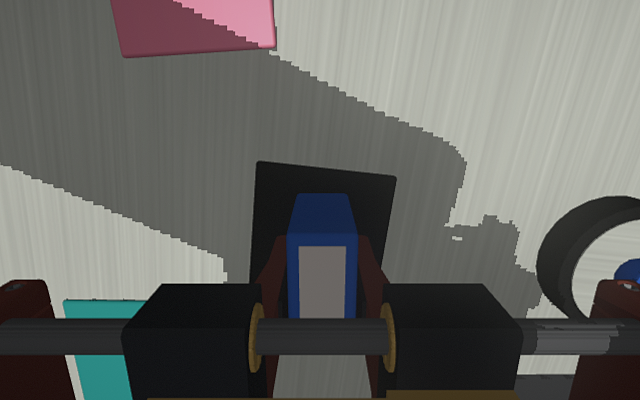

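The cassette hangs upright above the black pad, with the pad's near edge from (257,161) to (397,177). I'll lower it gently until the force shows contact.

Call:
arm_command --pt "-1 0 0 0.06 0 0 0" --pt "-1 0 0 0.05 0 0 0" --pt "-1 0 0 0.03 0 0 0" --pt "-1 0 0 0.02 0 0 0" --pt "-1 0 0 0.015 0 0 0" --pt "-1 0 0 0 0 0 0" --pt "-1 0 0 0 0 0 0" --pt "-1 0 0 0 0 0 0"

```text
t: 15.55
ee_pos: [0.4512, -0.0087, 0.2059]
tcp_rot: [2.093, 2.342, -0.0]
ft_force: [-0.7, 0.2, -0.6]
gripper_width: 0.318
grasp_force: 25.0
```

```bash
python3 - <<'E'
from h import *
plan(.450,-.0085,.042,.108)
E
```

```text
t 15.55 grasp [ 0.4512 -0.0087  0.0429] yaw 0.11204867470881259 tilt 0.0081540784231026 F [-0.676   0.2187 -0.5893] w 0.3181290449080655 24.97300297021866 q6 -0.2842813776383914
turn units 0.04048674708812594 shift units after turn [ 0.0077 -0.0295  0.0222]
```

Call:
arm_command --pt "-1 0 0 0.012 0 0 0" --pt "-1 0 0 0.012 0 0 0" --pt "-1 0 0 0.01 0 0 0" --pt "-1 0 0 0 0 0 0" --pt "-1 0 0 0 0 0 0" --pt "-1 0 0 0 0 0 0" --pt "-1 0 0 0 0 0 0" --pt "-1 0 0 0 0 0 0"

```text
t: 16.35
ee_pos: [0.4512, -0.0086, 0.2054]
tcp_rot: [2.093, 2.342, 0.0]
ft_force: [-3.0, 1.2, 12.6]
gripper_width: 0.317
grasp_force: 25.0
```

```bash
python3 - <<'E'
from h import *
plan(.450,-.0085,.042,.108)
E
```

```text
t 16.35 grasp [ 0.4512 -0.0086  0.0424] yaw 0.11216747256082238 tilt 0.026844076893478123 F [-3.0344  1.1695 12.6252] w 0.3171341660488716 24.97554123401642 q6 -0.2842708040868514
turn units 0.0416747256082238 shift units after turn [ 0.0066 -0.0301  0.0092]
```

Call:
arm_command --pt "-1 0 0 -0.012 0 0 0" --pt "-1 0 0 -0.01 0 0 0" --pt "0 0 0 0 0 0 0" --pt "1 0 0 0 0 0 0" --pt "1 0 0 0 0 0 0" --pt "1 0 0 0 0 0 0" --pt "1 0 0 0 0 0 0" --pt "1 0 0 -0.3 0 0 0"

```text
t: 17.15
ee_pos: [0.4506, -0.0086, 0.2166]
tcp_rot: [-2.092, -2.341, 0.002]
ft_force: [-0.4, -0.2, 0.4]
gripper_width: 0.821
grasp_force: 0.0
```

Call:
arm_command --pt "1 0 0 -0.9 0 0 0" --pt "1 0 0 -0.9 0 0 0" --pt "1 0 0 -0.6 0 0 0" --pt "1 0 0 0 0 0 -0.9" --pt "1 0 0 0 0 0 -0.9" --pt "1 0 0 0 0 0 -0.9" --pt "1 0 0 0 0 0 -0.9" --pt "1 0 0 0 0 0 -0.9"

```text
t: 17.95
ee_pos: [0.451, -0.0086, 0.3134]
tcp_rot: [-1.513, -2.753, 0.0]
ft_force: [0.6, 0.4, -0.5]
gripper_width: 1.0
grasp_force: 0.0
```

Call:
arm_command --pt "1 0 0 0 0 0 -0.93" --pt "1 0 0 0 0 0 -0.93" --pt "1 0 0 0 0 0 -0.93" --pt "1 0 0 0 0 0 -0.93" --pt "1 0 0 0 0 0 -0.93" --pt "1 0 0 0 0 0 -0.93" --pt "1 0 0 0 0 0 -0.94" --pt "1 0 0 0 0 0 -0.93"

```text
t: 18.75
ee_pos: [0.451, -0.0086, 0.3133]
tcp_rot: [-0.407, -3.115, 0.0]
ft_force: [-0.5, 0.6, 0.0]
gripper_width: 1.003
grasp_force: 0.0
```

```bash
python3 - <<'E'
from h import *
plan(.4512,-.0086,.042,.112+np.pi/2)
c=cam('wrist','pics/w5.png')
E
```

```text
t 18.75 grasp [ 0.451  -0.0086  0.1503] yaw 1.3108908494181435 tilt 0.016075138639364956 F [-0.5456  0.5937  0.0416] w 1.0032145806288837 0.0 q6 -1.4831851933502838
turn units -3.7190547737675317 shift units after turn [-0.0053 -0.0008  2.7077]
```

View pics/w5.png

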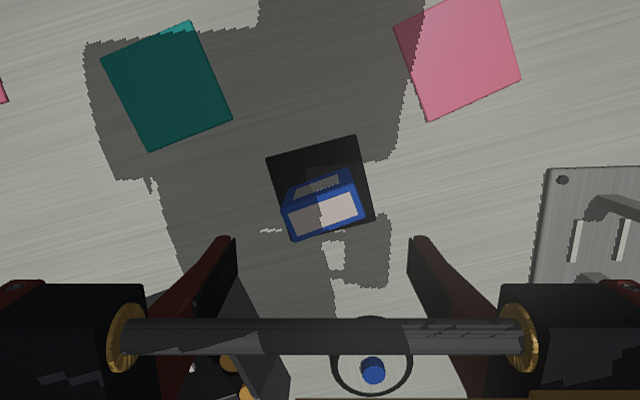

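The cassette stands upright on the black pad, with its top between about (281,212) and (365,218). I'll measure it and finish the turn.

```bash
python3 - <<'E'
from h import *
c=load('pics/w5.npz');P=cloud(c)
m=(P[:,:,2]>.060)&(P[:,:,2]<.070);m[:180]=0;m[250:]=0;m[:,:270]=0;m[:,375:]=0
Q=P[m][:,:2].astype(np.float32);print(len(Q),cv2.minAreaRect(Q))
q=[pt(c,*p,.064) for p in [(281,211),(358,190),(365,218),(293,242)]];print(np.mean(q,0),[round(np.linalg.norm(q[i]-q[i-1]),4) for i in range(4)])
E
```

```text
3006 ((0.44915059208869934, -0.008382288739085197), (0.028483014553785324, 0.05604426935315132), 5.775036811828613)
[ 0.4511 -0.0076  0.064 ] [np.float64(0.0247), np.float64(0.0555), np.float64(0.0211), np.float64(0.0542)]
```

Call:
arm_command --pt "1 0 0 0 0 0 -0.93" --pt "1 0 0 0 0 0 -0.93" --pt "1 0 0 0 0 0 -0.93" --pt "1 0 0 0 0 0 -0.93" --pt "1 0 0 0 0 0 0" --pt "1 0 0 0 0 0 0" --pt "1 0 0 0 0 0 0" --pt "1 0 0 0 0 0 0"

```text
t: 19.6
ee_pos: [0.4512, -0.0086, 0.3134]
tcp_rot: [0.168, -3.137, 0.0]
ft_force: [0.2, 0.6, -0.1]
gripper_width: 0.999
grasp_force: 0.0
```

```bash
python3 - <<'E'
from h import *
plan(.4512,-.0086,.042,.112+np.pi/2)
c=cam('wrist','pics/w6.png');P=cloud(c)
m=(P[:,:,2]>.060)&(P[:,:,2]<.070);m[:170]=0;m[250:]=0;m[:,:270]=0;m[:,395:]=0
Q=P[m][:,:2].astype(np.float32);print(len(Q),cv2.minAreaRect(Q))
E
```

```text
t 19.6 grasp [ 0.4512 -0.0086  0.1504] yaw 1.6775726331886749 tilt 0.005705425741957903 F [ 0.2298  0.5688 -0.0909] w 0.999062275477356 0.0 q6 -1.8498605304297253
turn units -0.05223693606221769 shift units after turn [-0.0013  0.0007  2.7097]
2985 ((0.44871285557746887, -0.008492644876241684), (0.027657605707645416, 0.05601814389228821), 5.667454719543457)
```

Call:
arm_command --pt "1 0 0 0.7 0 0 -0.04" --pt "1 0 0 0.8 0 0 0" --pt "1 0 0 0.7 0 0 0" --pt "1 0 0 0.4 0 0 0" --pt "-1 0 0 0.1 0 0 0" --pt "-1 0 0 0 0 0 0" --pt "-1 0 0 0 0 0 0" --pt "-1 0 0 0 0 0 0" --squeeze 15

```text
t: 20.45
ee_pos: [0.4517, -0.0087, 0.2063]
tcp_rot: [-0.176, 3.135, -0.001]
ft_force: [0.2, 0.3, 0.3]
gripper_width: 0.678
grasp_force: 0.0
```

Call:
arm_command --pt "-1 0 0 0 0 0 0" --pt "-1 0 0 0 0 0 0" --pt "-1 0 0 0 0 0 0" --pt "-1 0 0 0 0 0 0" --pt "-1 0 0 0 0 0 0" --pt "-1 0 0 0 0 0 0" --pt "-1 0 0 0 0 0 0" --pt "-1 0 0 0 0 0 0"

```text
t: 21.25
ee_pos: [0.4516, -0.0087, 0.2063]
tcp_rot: [-0.176, 3.135, -0.001]
ft_force: [0.3, -0.1, 7.6]
gripper_width: 0.64
grasp_force: 15.0
```

```bash
python3 - <<'E'
from h import *
plan(.4512,-.0086,.042,.112+np.pi/2)
E
```

```text
t 21.25 grasp [ 0.4519 -0.0088  0.0433] yaw 1.6829084472578022 tilt 0.10821408482227532 F [ 0.3067 -0.076   7.6483] w 0.6399717820057765 15.000311136245728 q6 -1.8552084341923465
turn units 0.0011212046290554056 shift units after turn [0.0181 0.006  0.0321]
```

Call:
arm_command --pt "-1 0 0 -0.1 0 0 0" --pt "-1 0 0 -0.3 0 0 0" --pt "-1 0 0 -0.7 0 0 0" --pt "-1 0 0 -0.8 0 0 0" --pt "-1 0 0 -0.8 0 0 0" --pt "-1 0 0 -0.8 0 0 0" --pt "-1 0 0 -0.8 0 0 0" --pt "-1 0 0 -0.8 0 0 0" --squeeze 25

```text
t: 22.05
ee_pos: [0.4505, -0.0085, 0.4109]
tcp_rot: [0.176, -3.136, 0.0]
ft_force: [0.5, -0.0, -0.9]
gripper_width: 0.639
grasp_force: 25.0
```

Call:
arm_command --pt "-1 -0.5 -0.5 0 0 0 0" --pt "-1 -0.5 -0.5 0 0 0 0" --pt "-1 -0.5 -0.5 0 0 0 0" --pt "-1 -0.5 -0.5 0 0 0 0" --pt "-1 -0.4 -0.4 0 0 0 0" --pt "-1 -0.3 -0.2 0 0 0 0" --pt "-1 0 0 0 0 0 0" --pt "-1 0 0 0 0 0 0"

```text
t: 22.85
ee_pos: [0.5695, -0.0993, 0.4091]
tcp_rot: [0.176, -3.135, -0.001]
ft_force: [0.1, 0.2, -1.0]
gripper_width: 0.634
grasp_force: 25.0
```

```bash
python3 - <<'E'
from h import *
plan(.5825,-.2197,.13,1.679)
w=cam('wrist','pics/w7.png');t=cam('top','pics/t7.png')
print('bay px in wrist',cv2.projectPoints(np.array([[.5825,-.2197,.005],[.5813,-.1993,.07]]),w['rvec'],w['tvec'],np.array([[w['fx'],0,w['cx']],[0,w['fy'],w['cy']],[0,0,1.]]),None)[0].ravel())
a=cv2.resize(t['image'][155:235,335:435,::-1],None,fx=4,fy=4,interpolation=cv2.INTER_CUBIC)
b=w['image'][80:400,:400,::-1]
cv2.imwrite('pics/c7.png',np.hstack([b,a]))
E
```

```text
t 22.85 grasp [ 0.5692 -0.0992  0.2461] yaw 1.6830650718046793 tilt 0.09305577625237615 F [ 0.1468  0.2154 -0.9699] w 0.6335448261282227 24.998943507671356 q6 -1.975360445311192
turn units 0.04065071804679299 shift units after turn [-0.0041 -3.0295  2.9024]
bay px in wrist [214.1634 171.247  215.4653 186.1215]
```

View pics/c7.png

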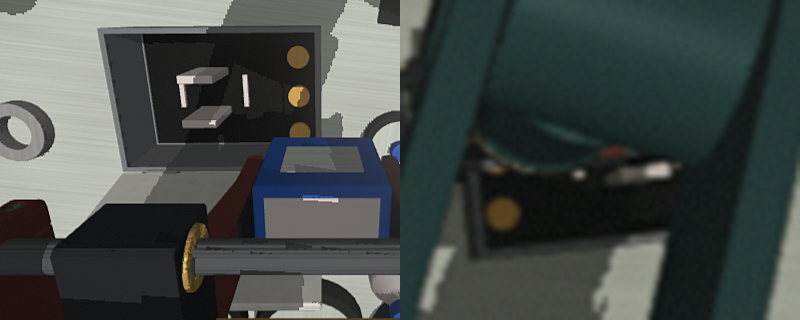

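The wrist crop shows the bay, with the two white ribs at about (203,75) and (207,117) and the white lips at columns 183 and 247. The midpoint agrees with the predicted (214,91), so I'll refine with depth.

```bash
python3 - <<'E'
from h import *
c=load('pics/w7.npz');P=cloud(c);im=c['image'].astype(int)
a=.108;ex=np.array([np.cos(a),np.sin(a)]);ey=np.array([-ex[1],ex[0]]);b0=np.array([.5825,-.2197])
m=(P[:,:,2]>.058)&(P[:,:,2]<.072);m[:140]=0;m[215:]=0;m[:,:165]=0;m[:,245:]=0
Q=P[m];L=np.c_[(Q[:,:2]-b0)@ex,(Q[:,:2]-b0)@ey,Q[:,2]]
for s in(-1,1):
    k=L[(L[:,0]*s>0)&(abs(L[:,0])<.035)];print('rib',s,len(k),np.percentile(k,[2,50,98],axis=0).tolist(),cv2.minAreaRect(k[:,:2].astype(np.float32)))
# rim corners at z=.07: outer image corners
q=[pt(c,*p,.07)[:2] for p in [(98,109),(321,106)]];q+=[pt(c,123,250,.07)[:2]]
for p in q: print('rim',(p-b0)@ex,(p-b0)@ey)
for p in [(183,172),(247,170)]: x=pt(c,*p,.010)[:2]-b0;print('lip',x@ex,x@ey)
m=(P[:,:,2]>.066)&(P[:,:,2]<.076);m[:100]=0;m[260:]=0;m[:,:90]=0;m[:,330:]=0
v,u=np.nonzero(m);Q=P[m][:,:2]-b0;x=Q@ex;y=Q@ey
k=(x<-.05)&(x>-.1);f=np.polyfit(y[k],x[k],1);print('front rim slope',f,k.sum(),np.percentile(x[k],[3,97]),np.percentile(y[k],[1,99]))
E
```

```text
rib -1 360 [[-0.02798281047639648, -0.01562770666976438, 0.058779738661691006], [-0.024132539387415393, 0.0010115609167889099, 0.06431596327501478], [-0.019941879130481278, 0.017007011432834344, 0.0660275828826576]] ((-0.023899083957076073, 0.000627247616648674), (0.008305972442030907, 0.03418422117829323), 0.5136067867279053)
rib 1 344 [[0.015860544423063155, -0.015085033748895115, 0.05822799599071046], [0.019285951923975454, 0.001479771072566399, 0.06431508019730599], [0.023875043914155382, 0.01749011817155878, 0.06563359812412109]] ((0.019947826862335205, 0.0009982511401176453), (0.008519137278199196, 0.033888187259435654), 0.5575555562973022)
rim -0.06956199745739977 -0.07861328830298431
rim -0.07304151904278866 0.12056510248999516
rim 0.06749868017792128 -0.07784091873823001
lip -3.530654101798942e-05 -0.033292467511383865
lip -0.0025929642486676435 0.03829774590664534
front rim slope [-0.0099 -0.0675] 1552 [-0.0721 -0.0528] [-0.0797  0.1197]
```

Call:
arm_command --pt "-1 0 -0.5 0 0 0 0" --pt "-1 0 -0.6 0 0 0 0" --pt "-1 0 -0.7 0.4 0 0 0" --pt "-1 0 -0.7 0.6 0 0 0" --pt "-1 -0.01 -0.51 0.8 0 0 0" --pt "-1 0 0 0.7 0 0 0" --pt "-1 0 0 0.4 0 0 0" --pt "-1 0 0 0 0 0 0"

```text
t: 23.75
ee_pos: [0.5823, -0.2184, 0.2909]
tcp_rot: [0.176, -3.131, -0.005]
ft_force: [-1.1, 0.8, -1.2]
gripper_width: 0.634
grasp_force: 25.0
```

```bash
python3 - <<'E'
from h import *
plan(.5828,-.2189,.0443,1.685)
c=cam('wrist','pics/w8.png');P=cloud(c)
# relative check: any points of ribs beyond cassette, and cassette top rectangle
a=.112;ex=np.array([np.cos(a),np.sin(a)]);ey=np.array([-ex[1],ex[0]]);b0=np.array([.5828,-.2189])
for n,lo,hi in(('cass top',.145,.158),('ribs',.058,.068)):
    m=(P[:,:,2]>lo)&(P[:,:,2]<hi);Q=P[m];L=np.c_[(Q[:,:2]-b0)@ex,(Q[:,:2]-b0)@ey];L=L[(abs(L)<.032).all(1)]
    print(n,len(L),np.percentile(L,[1,50,99],axis=0) if len(L) else '')
E
```

```text
t 23.75 grasp [ 0.5814 -0.2179  0.128 ] yaw 1.6831359910662769 tilt 0.3403657647527647 F [-1.1039  0.8399 -1.1722] w 0.6340008731894896 24.998981058597565 q6 -2.15294708949863
turn units -0.018640089337231824 shift units after turn [-0.0316 -0.0279  2.0913]
cass top 8571 [[-0.0178 -0.03  ]
 [-0.0078  0.0006]
 [ 0.0055  0.0303]]
ribs 801 [[-0.0285 -0.0171]
 [-0.0251 -0.001 ]
 [-0.0203  0.0157]]
```

Call:
arm_command --pt "-1 -0.02 -0.02 0.2 0 0 0" --pt "-1 0 0 0.3 0 0 0" --pt "-1 0 0 0.3 0 0 0" --pt "-1 0 0 0.3 0 0 0" --pt "-1 0 0 0.3 0 0 0" --pt "-1 0 0 0.3 0 0 0" --pt "-1 0 0 0.2 0 0 0" --pt "-1 0 0 0 0 0 0"

```text
t: 24.6
ee_pos: [0.5843, -0.22, 0.2157]
tcp_rot: [0.176, -3.134, -0.002]
ft_force: [0.2, -0.2, -0.6]
gripper_width: 0.639
grasp_force: 25.0
```

```bash
python3 - <<'E'
from h import *
plan(.5828,-.2189,.0443,1.685)
E
```

```text
t 24.6 grasp [ 0.5839 -0.2198  0.0527] yaw 1.6829547063363322 tilt 0.1540335629977747 F [ 0.1518 -0.241  -0.6019] w 0.6388226462255078 24.99894618988037 q6 -2.1534361456435835
turn units -0.02045293663667902 shift units after turn [0.0259 0.0253 0.2111]
```

Between the ribs with no side force. I'll lower it the last 8.5 mm.

Call:
arm_command --pt "-1 0.02 0.02 0.06 0 0 0" --pt "-1 0 0 0.06 0 0 0" --pt "-1 0 0 0.04 0 0 0" --pt "-1 0 0 0.02 0 0 0" --pt "-1 0 0 0.015 0 0 0" --pt "-1 0 0 0.015 0 0 0" --pt "-1 0 0 0 0 0 0" --pt "-1 0 0 0 0 0 0"

```text
t: 25.4
ee_pos: [0.584, -0.2195, 0.2091]
tcp_rot: [-0.176, 3.137, -0.0]
ft_force: [-0.7, -0.4, -1.2]
gripper_width: 0.638
grasp_force: 25.0
```

```bash
python3 - <<'E'
from h import *
plan(.5828,-.2189,.0443,1.685)
E
```

```text
t 25.4 grasp [ 0.584  -0.2195  0.0461] yaw 1.6829653253986052 tilt 0.007312709791500194 F [-0.7278 -0.4214 -1.2468] w 0.6376516110504277 24.99890148639679 q6 -2.152997774910719
turn units -0.02034674601394837 shift units after turn [0.0293 0.0187 0.0438]
```

Call:
arm_command --pt "-1 0.02 0.02 0.015 0 0 0" --pt "-1 0 0 0.015 0 0 0" --pt "-1 0 0 0.015 0 0 0" --pt "-1 0 0 0.01 0 0 0" --pt "-1 0 0 0 0 0 0" --pt "-1 0 0 0 0 0 0" --pt "-1 0 0 0 0 0 0" --pt "-1 0 0 0 0 0 0"

```text
t: 26.2
ee_pos: [0.5831, -0.2187, 0.2074]
tcp_rot: [0.176, -3.137, 0.0]
ft_force: [-1.6, 0.3, 4.8]
gripper_width: 0.633
grasp_force: 25.0
```

```bash
python3 - <<'E'
from h import *
plan(.5828,-.2189,.0443,1.685)
E
```

```text
t 26.2 grasp [ 0.583  -0.2187  0.0444] yaw 1.6830266467264894 tilt 0.005306157605293744 F [-1.6216  0.3331  4.7774] w 0.6326595722958496 24.999922513961792 q6 -2.1526739446803216
turn units -0.019733532735106696 shift units after turn [ 0.0065 -0.0035  0.0018]
```

Call:
arm_command --pt "-1 0 0 -0.01 0 0 0" --pt "0.6 0 0 0 0 0 0" --pt "0.6 0 0 0 0 0 0" --pt "0.6 0 0 0 0 0 0" --pt "0.6 0 0 0 0 0 0" --pt "0.6 0 0 0 0 0 0" --pt "0.6 0 0 -0.3 0 0 0" --pt "0.6 0 0 -0.6 0 0 0"

```text
t: 27.0
ee_pos: [0.5823, -0.2184, 0.2424]
tcp_rot: [0.176, -3.133, -0.003]
ft_force: [-0.3, 0.1, -0.7]
gripper_width: 0.8
grasp_force: 0.0
```

Call:
arm_command --pt "0.6 0 0 -0.8 0 0 0" --pt "0.6 0 0 -0.9 0 0 0" --pt "0.6 0 0 -0.9 0 0 0" --pt "0.6 0 0 -0.9 0 0 0" --pt "0.6 0 0 -0.5 0 0 0" --pt "0.6 0 0 0 0 0 0" --pt "0.6 0 0 0 0 0 0" --pt "0.6 0 0 0 0 0 0"

```text
t: 27.8
ee_pos: [0.5825, -0.2185, 0.4018]
tcp_rot: [0.176, -3.134, -0.002]
ft_force: [0.4, 0.5, -0.9]
gripper_width: 0.8
grasp_force: 0.0
```

```bash
python3 - <<'E'
from h import *
plan(.5828,-.2189,.0443,1.685)
c=cam('wrist','pics/w9.png');P=cloud(c)
a=.114;ex=np.array([np.cos(a),np.sin(a)]);ey=np.array([-ex[1],ex[0]]);b0=np.array([.5828,-.2189])
m=(P[:,:,2]>.058)&(P[:,:,2]<.072);Q=P[m];L=np.c_[(Q[:,:2]-b0)@ex,(Q[:,:2]-b0)@ey,Q[:,2]];k=(abs(L[:,0])<.017)&(abs(L[:,1])<.034);im=c['image'][m][k].astype(int)
L=L[k];print(len(L),np.percentile(L,[1,50,99],axis=0),cv2.minAreaRect(L[:,:2].astype(np.float32)))
s=cam('scene');S=cloud(s);g=s['image'].astype(int);gg=(g[:,:,1]>g[:,:,0]+25)&(g[:,:,1]>g[:,:,2]+15)
r=gg[145:170,220:250];print('knob px',r.sum(),np.nanmedian(S[145:170,220:250][r],0))
E
```

```text
t 27.8 grasp [ 0.5821 -0.2183  0.2388] yaw 1.6830008706722905 tilt 0.1473547643143917 F [ 0.4382  0.4926 -0.9186] w 0.7997815200030783 0.0 q6 -2.152701858226017
turn units -0.019991293277095146 shift units after turn [-0.0144 -0.0169  4.8631]
1808 [[-0.0164 -0.027   0.0596]
 [-0.0027  0.0004  0.065 ]
 [ 0.0163  0.0272  0.0668]] ((5.1684677600860596e-05, 0.0001579131931066513), (0.03363659232854843, 0.05581481382250786), 0.6306409239768982)
knob px 71 [ 0.698  -0.1773  0.2461]
```

The cassette's top is at 65 mm, level and centred in the bay, and the lid is on its stop. Handing in.

```bash
python3 -c "
from workcell import env
print(env.hand_in())"
```

```text
the job is handed in; nothing more can be done
None
```

I opened the lid onto its stop, regripped the cassette on the black pad, and stood it down in the bay. I handed the job in at about 28 s of the 72 s limit; the hand-in returned no verdict, but my last depth check showed the cassette fully down and centred and the lid still open.

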